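Load the sample mill and hold its sprung cap in the run position

ROBOT

A 6-joint arm with a two-finger parallel gripper is mounted at the origin on a cart in front of the work surface, level with it; the furniture and walls round the work are solid. World frame = base frame: x ahead of the robot, y to its left, z up, the work surface at z = 0. Lengths are in m, angles in degrees, forces in N, time in s.
With the tool pointing down it reaches from about 0.375 to 0.9 m from the base axis. Payload 3.1 kg.
Tool frame: the origin (TCP) lies on the centre line of the jaws, within the pads' length; the fingertips stand 25 mm ahead of it and the grasp point (between the pads) lies 6 mm ahead of it; y points along the fingers, x is the direction in which the jaws open and shut, and the axes are right-handed (so a half turn about y gives the same grasp; the last joint's range is limited). The gripper opens to 87 mm and grips with 3 to 60 N. Pads are 19 mm wide; open, the fingers measure 117 mm over their backs; the gripper's body (75 mm by 190 mm) begins 51 mm behind the grasp point.
Start: joints at [-73.539, 30.224, 82.088, -0, 67.689, -10.227], TCP at [0.281, -0.558, 0.248] pointing down, gripper open.
Joint ranges: [-176.69, 176.69], [-43.24, 126.21], [12.49, 139.97], [-82, 262], [0, 151.66], [-163.58, 163.58]. Speed limits (degrees/s): [159.86, 159.86, 180, 180, 180, 180].

INTERFACE

Orientations are given as a 3x3 rotation matrix whose columns are the frame's x, y, z axes.
In Python, from rig import * gives the robot as it stands.
- The arm moves only by the tool play_rows, never from a script. Its argument "commands" is a list of rows, each a list of 2 entries, a list of its own where there are three numbers: the shift along the world's x, y, z in m, then the turn, a rotation vector about the world's x, y, z in rad. A call has 1 to 10 rows; each row is the pose to reach, as a shift and turn from the pose commanded when the call began; what a row does not reach only later rows make up. A row lasts 1/8 s, in which the tool goes at most 62.5 mm and 10.7 degrees, less where a joint would pass 70% of its speed; a pose out of reach is approached as far as the arm can. A call with a gripper value outside its range is refused whole. "gripper" is the finger opening in m, from 0 to 0.087, set as the call begins (left out, the last holds). The fingers move at their own pace and stop on an object; the grip force is fixed at half the most. Time passes only in rows, so rows that repeat a pose let the fingers close. It gives the time, the measured TCP pose, the force and the opening at its end, in the units of the state.
- read_state(): the state, without advancing time (a new reading comes with each control period).
- capture(name): name is "scene" or "top" or "wrist"; returns a dict with "frame" (400x640x3 uint8, red, green, blue), "depth" (400x640 float32, m along the optical axis (not along the pixel's ray), 0 where there is no reading), "mtx" (3x3 intrinsics, pixels), "dist_coeffs" ([k1, k2, p1, p2, k3] as OpenCV has them; the pictures are not rectified), "cam_to_world" (4x4, takes a point from camera to world coordinates); the wrist camera has in their place "hand_eye" (4x4, takes a point from camera to tool coordinates, whose origin is the TCP and whose axes are the tool frame's). Camera axes: x right, y down, z forward; pixel columns grow to the right and rows downward; lengths in m; the calibration is good to about 2 mm. A picture is of the moment at which its call begins: read the wrist's pose just before it.
- hand_in(): hands the job in, once; it reports no verdict.
The state is a dict: "time_s": time; "joint_positions": joint angles; "qvel": joint speeds; "tau": joint torques, N m; "position": TCP position; "tcp_rot": TCP orientation; "force": force on the tool from outside, world axes, zero at the start; "moment": the same for the moment, N m; "opening": opening from 0.0 (shut) to 1.0 (fully open).
Only numpy, scipy, OpenCV 4.12 (cv2) and the standard library are available. Lean on these libraries where they do the work, as an engineer would, in place of code of your own. Each camera call takes 0.05 s, during which the arm holds its last target. There are 200 camera calls.

TASK

Stand the vial of brown soil in the well of the small white bench mill, put the blue cap over it so that its two lugs drop through the slots of the collar, then push the cap down against the spring and turn it clockwise (seen from above) as far as it will go. The mill runs only while a hand keeps the cap there against its return spring, so finish with the cap still gripped and held fully turned: do not let go. Leave the other two vials standing where they are.

Things in the scene. Friction and masses are not known exactly. Their poses are not given: they have to be found in the camera images.
- mill: bench sample mill, fixed to the table: white housing 140 x 110 mm, 34 mm high (controls to 44 mm), from 82 mm before to 58 mm behind the origin; on it a round white tower up to 104 mm across, topped by a dark collar with a metal rim 95 mm above the table. Origin on the tower's axis at table height, z up, front (controls) to -x. Slots for the cap's lugs on its +x and -x sides
- mill_mouth (a point): centre of the collar mouth, level with the rim's top, 95 mm above the table; axes as the mill's. The mouth is 63 mm across inside the rim, lightly chamfered; the rim is 6 mm thick. Two slots 18 mm wide go right through the rim on the mill's +x and -x sides (white marks below them). Lugs that are below the rim can be turned clockwise (from above) under it
- collar_floor (a point): centre of the collar's floor, 75 mm above the table (20 mm below the rim's top); between floor and rim the collar is 81 mm across inside. In the floor's middle is the vial well, a round hole 27 mm across with a chamfer 34 mm across at the floor
- well_seat (a point): centre of the top of the sprung seat in the vial well, 51 mm above the table at rest (44 mm below the rim): a loaded vial stands on it and rises 25 mm above the rim
- seat (a joint): sprung seat in the well, m: 0 at rest, grows as the vial is pushed down, at most 0.014; 600 N/m, 2.4 N preload. The cap's inner ceiling meets the loaded vial when the cap's underside is about 85 mm above the table; pressing the cap right down (underside on the collar floor, 75 mm up) takes about 8 N
- ring (a joint): ring in the collar that the lugs drag round as the cap turns clockwise from above, rad: 0 at rest, stop at 1.30; a spring turns it back (0.12 N m at 0, 0.29 at the stop). The lugs meet it 0.1 to 0.2 rad after leaving the slots' middle, so the cap turns about 1.40 in all. If let go, the cap turns back to the slots and pops up
- cap: blue hollow cap, 66 mm high, about 0.11 kg, standing upright on the table; origin at the centre of its underside, z up. Skirt 58 mm across (51 mm at the very bottom), cavity 37 mm across and 35 mm deep, ribbed rim 70 mm across from 21 to 42 mm up. With its lugs under the mill's rim its underside is 75 to 79 mm above the table. Alike after half a turn
- cap_lug (a point): middle of one of the cap's two metal lugs, on its +x side, 31.5 mm from the axis (the other is on its -x side): 12 mm wide, 6 mm high (4 to 10 mm above the underside), reaching 37 mm from the axis
- cap_bar (a point): centre of the grip bar on top of the cap, 53.5 mm above the cap's underside; axes as the cap's. The bar is 52 mm long along x (it points over the lugs), 16 mm wide, from 42 to 66 mm above the underside, with a white line along its top
- soil_vial: vial with brown soil and a dark grey screw cap, 24 mm across, 69 mm high, 30 g, standing on the table; origin at the centre of its underside, z up
- clear_vial: vial with clear contents and a beige-grey screw cap, 24 mm across, 70 mm high; to be left alone; origin at the centre of its underside
- label_vial: vial with a paper label with a dark band and a pale screw cap, 24 mm across, 66 mm high; to be left alone; origin at the centre of its underside
- microscope: white binocular microscope, part of the room and fixed: origin under its middle on the table; about 0.2 m wide, 0.3 m deep and 0.45 m tall, its near end about 0.15 m nearer the robot than the origin. It stands to the left behind the cap: keep the arm clear of it when swinging across
Not all that is in view belongs to the job. What is shaped like the soil_vial but orange or yellow is not meant.

How it is judged:
By the outcome, as a careful person would: the job done as asked, in the order asked, and still so for the second after the job is handed in, while the arm keeps its last pose, push and grip.
It also fails if it takes over 69 s, if anything falls off the work surface, if the arm or the gripper's body presses on something with over 40 N, if the wrist force passes 120 N, or if a joint passes its speed limit or range.

## Working session

There is one attempt and no reset: what is moved stays moved. The work goes in short steps, Python scripts to look and compute and a tool call to move; the robot and the scene stay as the last step left them, time stands still between calls to the robot, and variables do not carry over. Pictures are saved under pics/ and viewed, about 8 in all and at most 12, crops included, and the job is handed in when it is done.

Besides the shell and the picture viewer there is one more tool, called after "Call:" by a JSON object that holds its "method" and its "body". play_rows: Moves the arm, as the interface text tells. Its arguments: {"type":"object","properties":{"commands":{"type":"array"},"gripper":{"type":"number"}},"required":["commands"]}

```bash
ls; mkdir -p pics
cat > h.py <<'E'
from rig import *
import numpy as np, cv2
def cap(n):
    s=read_state(); c=capture(n)
    if n=="wrist":
        T=np.eye(4);T[:3,:3]=np.array(s["tcp_rot"]).reshape(3,3);T[:3,3]=s["position"]
        c["cam_to_world"]=T@np.array(c["hand_eye"])
    for k in("mtx","dist_coeffs","cam_to_world"): c[k]=np.array(c[k],float)
    return c
def ray(c,uv,z):
    p=cv2.undistortPoints(np.array(uv,float).reshape(-1,1,2),c["mtx"],c["dist_coeffs"]).reshape(-1,2)
    d=np.c_[p,np.ones(len(p))]@c["cam_to_world"][:3,:3].T; o=c["cam_to_world"][:3,3]
    return o+d*((z-o[2])/d[:,2])[:,None]
def cloud(c):
    v,u=np.mgrid[:400,:640]; uv=np.c_[u.ravel(),v.ravel()].astype(float)
    p=cv2.undistortPoints(uv.reshape(-1,1,2),c["mtx"],c["dist_coeffs"]).reshape(-1,2)
    z=c["depth"].ravel()[:,None]
    P=np.c_[p*z,z]@c["cam_to_world"][:3,:3].T+c["cam_to_world"][:3,3]
    P[z[:,0]==0]=np.nan
    return P.reshape(400,640,3)
E
python3 - <<'E'
from h import *
a=cap("scene");b=cap("top")
im=np.vstack([a["frame"],b["frame"]])[:,:,::-1]
cv2.imwrite("pics/1.png",cv2.resize(im,(480,600),interpolation=3))
cv2.imwrite("pics/2.png",cv2.resize(b["frame"][:,:,::-1],(800,500)))
for c in(a,b): print(c["cam_to_world"].round(3),c["mtx"].round(1))
np.save("top.npy",b,allow_pickle=True);np.save("scene.npy",a,allow_pickle=True)
s=read_state();print(s)
E
```

```text
pics
[[ 0.682 -0.341  0.647 -0.393]
 [-0.731 -0.3    0.613 -0.933]
 [-0.015 -0.891 -0.454  0.742]
 [ 0.     0.     0.     1.   ]] [[475.7   0.  318.2]
 [  0.  475.7 197. ]
 [  0.    0.    1. ]]
[[ 0.004 -0.997  0.081  0.426]
 [-1.    -0.004 -0.003 -0.019]
 [ 0.004 -0.081 -0.997  1.33 ]
 [ 0.     0.     0.     1.   ]] [[406.5   0.  323.2]
 [  0.  406.5 200.7]
 [  0.    0.    1. ]]
{'time_s': 0.1, 'joint_positions': array([-7.35401691e+01,  3.02745729e+01,  8.21487677e+01,  9.33921739e-04,
        6.76898274e+01, -1.02287343e+01]), 'qvel': array([ 0.02165298, -0.07150428, -0.29664703,  0.01435822,  0.0460275 ,
        0.10038278]), 'tau': array([-1.97452619e-04, -4.40985954e+01, -1.77150983e+01,  6.35277084e-02,
        5.33916685e-02, -4.57465251e-05]), 'position': array([ 0.28055348, -0.55781067,  0.24666097]), 'tcp_rot': array([[ 4.49134624e-01, -5.45184035e-04,  8.93463929e-01],
       [-8.93461987e-01,  1.89848116e-03,  4.49134806e-01],
       [-1.94108557e-03, -9.99998049e-01,  3.65572414e-04]]), 'force': array([ 0.71929343, -0.52021046,  0.1342568 ]), 'moment': array([0.01283183, 0.01717278, 0.01451001]), 'opening': 1.000771726910798}
```

View pics/1.png

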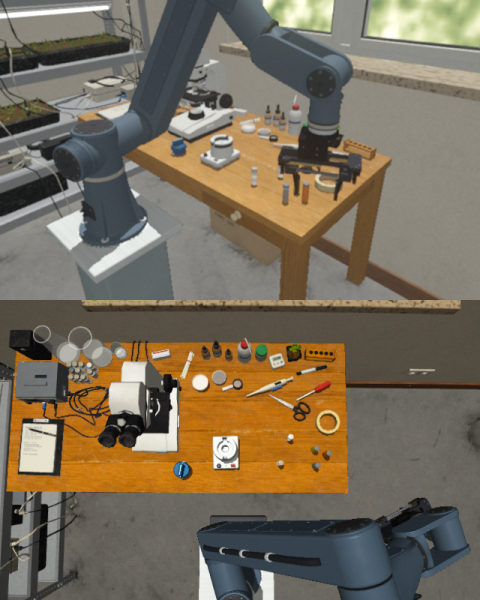

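View pics/2.png

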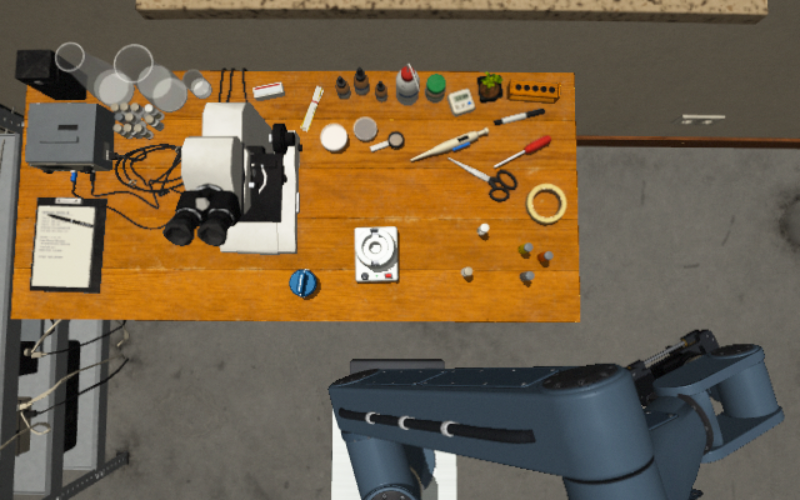

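The scene view (half left) shows the arm over the right side. In the top view (800x500), the blue cap is at (304,283), the mill at (376,250) and five vials at (484,229), (467,272), (525,248), (545,257) and (527,277). I'll enlarge the vials, and the mill and cap.

Run:
```python
from h import *
a=np.load("scene.npy",allow_pickle=True).item();b=np.load("top.npy",allow_pickle=True).item()
t=b["frame"][170:235,360:450,::-1];m=b["frame"][170:245,220:330,::-1]
s=a["frame"][200:290,310:430,::-1]
R=lambda x,w,h:cv2.resize(x,(w,h),interpolation=cv2.INTER_CUBIC)
cv2.imwrite("pics/3.png",np.vstack([np.hstack([R(t,390,280),R(m,410,280)]),R(s,800,600)[150:470]]))
P=cloud(b)
# objects' top heights
for n,(u,v) in dict(A=(484,229),B=(467,272),C=(525,248),D=(545,257),E=(527,277),cap=(304,283),mill=(376,250)).items():
    u,v=u*.8,v*.8; w=P[int(v)-9:int(v)+10,int(u)-9:int(u)+10].reshape(-1,3)
    z=np.nanmax(w[:,2]); k=w[w[:,2]>z-.008]
    print(n,k.mean(0).round(4),round(float(z),4),len(k), ray(b,[(u,v)],.067)[0].round(3))
```

```text
A [ 0.589  -0.2246  0.0661] 0.0688 39 [ 0.585 -0.223  0.067]
B [ 0.4828 -0.1835  0.0729] 0.0782 9 [ 0.477 -0.18   0.067]
C [ 0.5411 -0.3338  0.0719] 0.0764 36 [ 0.537 -0.326  0.067]
D [ 0.52   -0.382   0.0716] 0.077 32 [ 0.515 -0.375  0.067]
E [ 0.4702 -0.3359  0.0729] 0.0782 25 [ 0.465 -0.329  0.067]
cap [0.4518 0.2341 0.0665] 0.0714 66 [0.448 0.225 0.067]
mill [0.5089 0.0461 0.096 ] 0.1003 62 [0.531 0.047 0.067]
```

View pics/3.png

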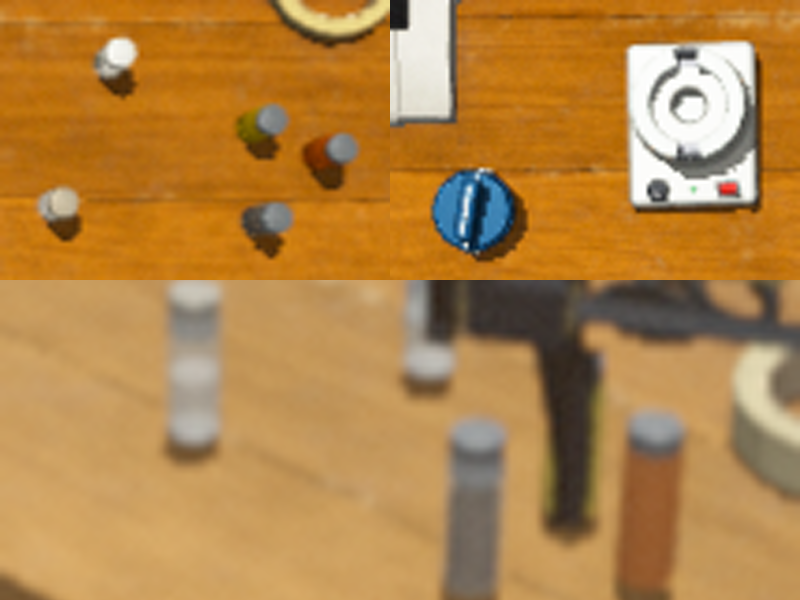

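The enlarged crops show five candidates: white-capped label vial at (484,229), beige-capped clear vial at (467,272), yellow at (525,248), orange at (545,257), and a grey-brown one with a dark grey cap at (527,277). Only the last fits soil_vial. I'll confirm it with the wrist camera before reaching for it.

Call:
{"method": "play_rows", "body": {"commands": [[[0.03,0.04,0],[0,0,-0.05]],[[0.07,0.08,0],[0,0,-0.12]],[[0.11,0.12,0.0],[0,0,-0.2]],[[0.14,0.16,0.0],[0,0,-0.3]],[[0.16,0.19,0.0],[0,0,-0.4]],[[0.17,0.2,0.0],[0,0,-0.46]],[[0.17,0.2,0.0],[0,0,-0.46]]], "gripper": 0.05}}

```text
time_s: 0.98
position: [0.4512, -0.3572, 0.2472]
tcp_rot: [[0.009, -0.001, 1.0], [-1.0, 0.001, 0.009], [-0.001, -1.0, -0.001]]
force: [-0.7, -0.7, 0.5]
opening: 0.574
```

Run:
```python
from h import *
s=read_state();print(s["position"],s["tcp_rot"].round(3),s["joint_positions"].round(1),s["time_s"])
c=cap("wrist");print(c["hand_eye"],c["mtx"])
cv2.imwrite("pics/4.png",c["frame"][:,:,::-1])
np.save("w.npy",c,allow_pickle=True)
```

```text
[ 0.45116762 -0.35723825  0.24722351] [[ 0.009 -0.001  1.   ]
 [-1.     0.001  0.009]
 [-0.001 -1.    -0.001]] [-49.5  26.4  89.3  -0.   64.3  40. ] 0.975
[[ 9.99999500e-01 -7.62212727e-04 -6.47017261e-04 -1.12897018e-04]
 [ 4.27296784e-04 -2.59245321e-01  9.65811411e-01 -1.36722411e-01]
 [-9.03889946e-04 -9.65811204e-01 -2.59244865e-01  7.08411395e-02]
 [ 0.00000000e+00  0.00000000e+00  0.00000000e+00  1.00000000e+00]] [[276.20859748   0.         316.1963923 ]
 [  0.         276.20859748 199.7626354 ]
 [  0.           0.           1.        ]]
```

View pics/4.png

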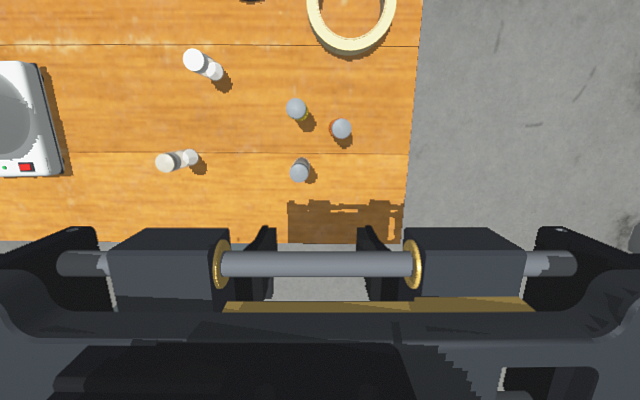

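The wrist view shows the label vial at (194,60), clear at (170,162), yellow at (296,108), orange at (341,128) and the candidate at (300,173). Next I'll confirm its body colour and fix its position from two views.

Run:
```python
from h import *
w=np.load("w.npy",allow_pickle=True).item();b=np.load("top.npy",allow_pickle=True).item();a=cap("scene")
sc=a["frame"]; P=cloud(a)
# blob of E in scene cloud
k=(abs(P[...,0]-.468)<.03)&(abs(P[...,1]+.333)<.025)&(P[...,2]>.012)&(P[...,2]<.085)
v,u=np.nonzero(k);print("scene E",u.min(),u.max(),v.min(),v.max(),np.nanmean(P[k],0), np.median(sc[k&(P[...,2]<.04)],0))
t=sc[v.min()-25:v.max()+30,u.min()-45:u.max()+45,::-1]
x=w["frame"][80:200,250:370,::-1]
cv2.imwrite("pics/5.png",np.hstack([cv2.resize(t,(400,int(400*t.shape[0]/t.shape[1])))[:400] if 0 else cv2.resize(t,(400,400)),cv2.resize(x,(400,400),interpolation=2)]))
hsv=cv2.cvtColor(w["frame"],cv2.COLOR_RGB2HSV)
m=((hsv[...,1]<60)&(hsv[...,2]>90)).astype(np.uint8)
m[:, :]*=1
n,l,st,ce=cv2.connectedComponentsWithStats(m[:198,140:400])
for i in range(1,n):
    if st[i,4]>80: print(st[i],(ce[i]+[140,0]).round(1),ray(w,[ce[i]+[140,0]],.069)[0].round(4))
Q=cloud(w)
k=(abs(Q[...,0]-.468)<.04)&(abs(Q[...,1]+.333)<.04)&(Q[...,2]>.055)&(Q[...,2]<.09);print("wdepth",np.nanmedian(Q[k],0),k.sum())
```

```text
scene E 376 385 244 266 [ 0.463925   -0.34196126  0.04578983] [116. 106.  94.]
[ 167    0   89   50 1273] [349.9  27.8] [ 0.6185 -0.3897  0.069 ]
[ 43  48  41  33 780] [202.2  64.2] [ 0.5835 -0.2363  0.069 ]
[146  98  20  21 333] [295.6 108.1] [ 0.5402 -0.3337  0.069 ]
[192 118  19  21 316] [341.1 128.3] [ 0.5193 -0.3838  0.069 ]
[ 15 149  44  23 691] [176.  159.8] [ 0.4833 -0.1966  0.069 ]
[150 158  20  24 368] [299.5 170. ] [ 0.4725 -0.3375  0.069 ]
wdepth [ 0.4709436  -0.33692704  0.06971131] 329
```

View pics/5.png

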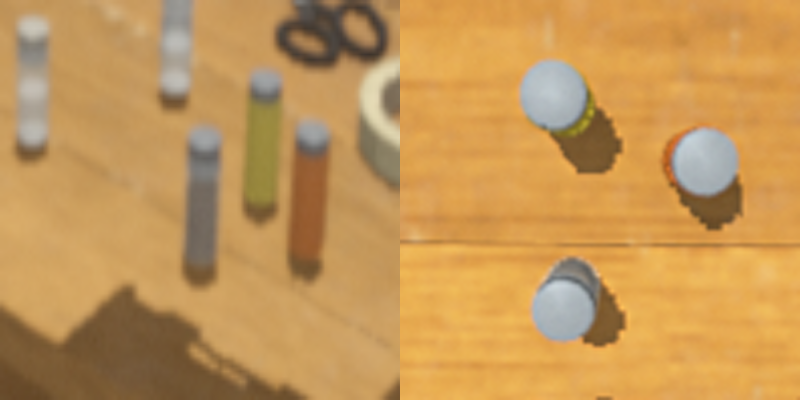

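The centre vial is grey-brown (RGB 116,106,94); the other two are plainly yellow and orange, so it is the soil vial, at about (0.470, -0.3375). I'll go and grasp it.

Call:
{"method": "play_rows", "body": {"commands": [[[0.01,0.01,-0.02],[0,0,0]],[[0.019,0.02,-0.06],[0,0,0]],[[0.019,0.02,-0.1],[0,0,0]],[[0.019,0.02,-0.135],[0,0,0]],[[0.019,0.02,-0.16],[0,0,0]],[[0.019,0.02,-0.177],[0,0,0]],[[0.019,0.02,-0.177],[0,0,0]]]}}

```text
time_s: 1.95
position: [0.4689, -0.3385, 0.0694]
tcp_rot: [[0.005, -0.002, 1.0], [-1.0, 0.002, 0.005], [-0.002, -1.0, -0.002]]
force: [0.3, -0.2, 0.0]
opening: 0.573
```

Call:
{"method": "play_rows", "body": {"commands": [[[0,0,0],[0,0,0]],[[0,0,0],[0,0,0]],[[0,0,0],[0,0,0]],[[0,0,0],[0,0,0]],[[0,0,0],[0,0,0]]], "gripper": 0.0}}

```text
time_s: 2.58
position: [0.4701, -0.3386, 0.0712]
tcp_rot: [[0.006, 0.001, 1.0], [-1.0, -0.001, 0.006], [0.001, -1.0, 0.001]]
force: [0.9, -0.1, 4.2]
opening: 0.262
```

Call:
{"method": "play_rows", "body": {"commands": [[[0,0,0.02],[0,0,0]],[[0,0,0.06],[0,0,0]],[[0,0,0.1],[0,0,0]],[[0,0.03,0.14],[0,0,0]],[[-0.005,0.07,0.17],[0,0,0]],[[-0.01,0.11,0.19],[0,0,0]],[[-0.015,0.15,0.2],[0,0,0]],[[-0.02,0.19,0.2],[0,0,0]],[[-0.025,0.23,0.2],[0,0,0]],[[-0.03,0.27,0.2],[0,0,0]]]}}

```text
time_s: 3.82
position: [0.4392, -0.067, 0.2705]
tcp_rot: [[0.006, -0.0, 1.0], [-1.0, 0.0, 0.006], [-0.0, -1.0, -0.0]]
force: [0.6, -0.1, -0.2]
opening: 0.263
```

Call:
{"method": "play_rows", "body": {"commands": [[[0,0.04,0],[0,0,0]],[[0,0.08,0],[0,0,0]],[[0,0.11,0],[0,0,0]],[[0,0.115,0],[0,0,0]],[[0,0.115,0],[0,0,0]],[[0,0.115,0],[0,0,0]]]}}

```text
time_s: 4.58
position: [0.4399, 0.0457, 0.2705]
tcp_rot: [[0.005, 0.0, 1.0], [-1.0, -0.0, 0.005], [0.0, -1.0, 0.0]]
force: [-0.4, -0.4, -1.3]
opening: 0.259
```

Run:
```python
from h import *
s=read_state();print(s["position"],s["joint_positions"].round(1),s["time_s"],s["opening"],s["force"])
c=cap("wrist")
cv2.imwrite("pics/6.png",c["frame"][:,:,::-1])
np.save("w2.npy",c,allow_pickle=True)
```

```text
[0.43989323 0.04573024 0.27050889] [ -8.6  14.2 105.5  -0.   60.3  81.2] 4.575 0.2592176048658493 [-0.41107156 -0.43287097 -1.28805788]
```

View pics/6.png

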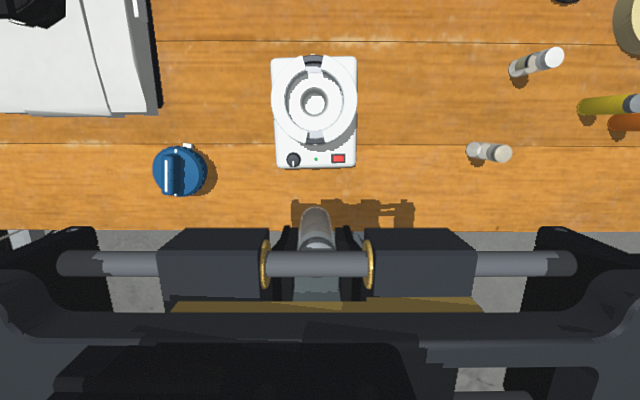

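The wrist view shows the vial gripped upright at (316,225), the mill at (314,100) with slots at (313,60) and (316,138), and the cap at (180,172). Next I'll measure the mill axis and yaw, and the cap.

```bash
cat > m.py <<'E'
from h import *
def circ(p):
    A=np.c_[2*p,np.ones(len(p))]; s=np.linalg.lstsq(A,(p**2).sum(1),rcond=None)[0]
    return s[:2],np.sqrt(s[2]+s[:2]@s[:2])
if __name__=="__main__":
    w=np.load("w2.npy",allow_pickle=True).item();b=np.load("top.npy",allow_pickle=True).item()
    f=w["frame"];hsv=cv2.cvtColor(f,cv2.COLOR_RGB2HSV);Q=cloud(w)
    z=Q[30:190,250:380,2];print(np.histogram(z[np.isfinite(z)],bins=np.arange(-.01,.12,.01)))
    k=(Q[...,2]>.087)&(Q[...,2]<.105);k[:, :250]=0;k[:,380:]=0;k[190:]=0
    p=Q[k];c=np.array([.51,.045])
    for _ in range(5):
        r=np.hypot(*(p[:,:2]-c).T); c2,R=circ(p[(r>.036)&(r<.05),:2]);print(c2.round(4),R.round(4),p[:,2].mean().round(4),len(p))
        c=(p[:,:2].max(0)+p[:,:2].min(0))/2 if _==0 else c2
    print("bbox",p[:,:2].min(0),p[:,:2].max(0))
    # inner hole: bright disc of well by dark/edge, housing yaw via minAreaRect of white low saturation
    m=((hsv[...,1]<50)&(hsv[...,2]>120)).astype(np.uint8);m[:,:240]=0;m[:,390:]=0;m[:40]=0;m[190:]=0
    cs=max(cv2.findContours(m,0,2)[0],key=cv2.contourArea)
    print("housing",cv2.minAreaRect(ray(w,cs.reshape(-1,2),.034)[:,:2].astype(np.float32)),cv2.minAreaRect(cs))
    # dark slots
    d=((hsv[...,2]<110)&(hsv[...,1]<90)).astype(np.uint8);d[:,270:360]*=2
    d=(d==2).astype(np.uint8);d[150:]=0
    n,l,st,ce=cv2.connectedComponentsWithStats(d[:155])
    for i in range(1,n):
        if st[i,4]>15: print("dark",st[i],ce[i].round(1),ray(w,[ce[i]],.095)[0].round(4))
    for nm,g in(("w",w),("t",b)):
        h=cv2.cvtColor(g["frame"],cv2.COLOR_RGB2HSV)
        bl=((h[...,0]>95)&(h[...,0]<115)&(h[...,1]>110)).astype(np.uint8)
        n,l,st,ce=cv2.connectedComponentsWithStats(bl);i=1+st[1:,4].argmax();print(nm,"blue",st[i],ce[i])
        x,y,ww,hh,_=st[i];sub=np.zeros_like(bl);sub[y-3:y+hh+3,x:x+ww]=1
        wl=((h[...,1]<70)&(h[...,2]>170)&(sub>0));v,u=np.nonzero(wl)
        q=ray(g,np.c_[u,v],.066)[:,:2];(cc,sz,an)=cv2.minAreaRect(q.astype(np.float32));print("line",len(u),cc,sz,an)
        vx=cv2.fitLine(q.astype(np.float32),2,0,.01,.01).ravel();print(vx,np.degrees(np.arctan2(vx[1],vx[0])),q.mean(0))
    cv2.imwrite("pics/7.png",np.hstack([cv2.resize(f[45:180,255:375,::-1],(480,540),interpolation=2),cv2.resize(f[130:210,140:220,::-1],(320,540)[:1]+(320,),interpolation=2) if 0 else cv2.copyMakeBorder(cv2.resize(f[130:210,140:220,::-1],(320,320),interpolation=2),0,220,0,0,0)]))
E
python3 m.py
```

```text
(array([8323, 3150,    0,  209, 2837,  238,  276,   38, 2483,  276, 2886,
          0]), array([-0.01,  0.  ,  0.01,  0.02,  0.03,  0.04,  0.05,  0.06,  0.07,
        0.08,  0.09,  0.1 ,  0.11]))
[0.5236 0.0469] 0.0389 0.0939 3127
[0.537  0.0487] 0.0416 0.0939 3127
[0.5369 0.0487] 0.0416 0.0939 3127
[0.5369 0.0487] 0.0416 0.0939 3127
[0.5369 0.0487] 0.0416 0.0939 3127
bbox [0.49054544 0.00218943] [0.58367124 0.09517388]
housing ((0.5250985026359558, 0.04940839484333992), (0.1387336403131485, 0.10911347717046738), 2.216432571411133) ((314.15863037109375, 111.34602355957031), (112.1649398803711, 86.22306060791016), 88.56790161132812)
dark [305  61  17   5  64] [313.2  62.5] [0.5741 0.0496 0.095 ]
dark [303  90  22  12  67] [312.7  93.5] [0.5439 0.0501 0.095 ]
dark [306 133  20  12 105] [314.5 141.1] [0.4942 0.0481 0.095 ]
w blue [ 153  146   54   51 1964] [180.02494908 170.76629328]
line 145 (0.4617735743522644, 0.2257455289363861) (0.02915414236485958, 0.07131894677877426) 67.34650421142578
[ 0.8639003  -0.5036628   0.4606509   0.22560637] -30.242628 [0.4606509  0.22560637]
t blue [232 216  21  21 325] [242.14461538 226.04307692]
line 16 (0.45281165838241577, 0.232768252491951) (0.007951397448778152, 0.063087597489357) 79.73953247070312
[ 0.9788267  -0.20469062  0.45340055  0.23355187] -11.811388 [0.45340056 0.23355188]
```

View pics/7.png

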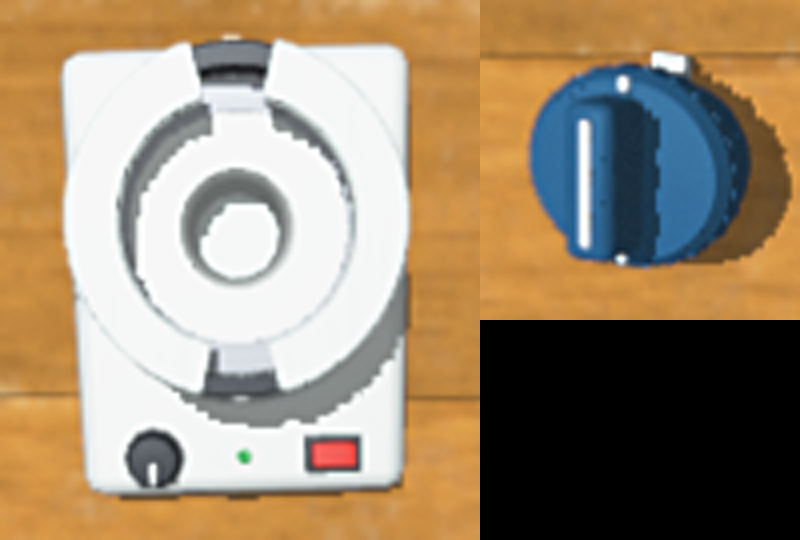

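Mill axis is about (0.537, 0.048) with yaw about 1.2°: circle fit, housing rectangle and slot line agree within 1.5 mm. Next I'll carry the vial over the well and lower it.

Call:
{"method": "play_rows", "body": {"commands": [[[0.04,0.001,0],[0,0,0]],[[0.08,0.0025,0],[0,0,0]],[[0.097,0.0025,-0.02],[0,0,0]],[[0.097,0.0025,-0.06],[0,0,0]],[[0.097,0.0025,-0.09],[0,0,0]],[[0.097,0.0025,-0.105],[0,0,0]],[[0.097,0.0025,-0.112],[0,0,0]],[[0.097,0.0025,-0.112],[0,0,0]]]}}

```text
time_s: 5.62
position: [0.5371, 0.0489, 0.1589]
tcp_rot: [[0.005, 0.001, 1.0], [-1.0, -0.0, 0.005], [0.0, -1.0, 0.001]]
force: [-0.1, -0.9, -0.0]
opening: 0.265
```

Call:
{"method": "play_rows", "body": {"commands": [[[0,0,-0.004],[0,0,0]],[[0,0,-0.009],[0,0,0]],[[0,0,-0.014],[0,0,0]],[[0,0,-0.018],[0,0,0]],[[0,0,-0.018],[0,0,0]]]}}

```text
time_s: 6.25
position: [0.5367, 0.0491, 0.1402]
tcp_rot: [[0.006, -0.0, 1.0], [-1.0, -0.0, 0.006], [0.0, -1.0, -0.0]]
force: [0.0, -1.2, -0.6]
opening: 0.262
```

Call:
{"method": "play_rows", "body": {"commands": [[[0,0,-0.005],[0,0,0]],[[0,0,-0.01],[0,0,0]],[[0,0,-0.014],[0,0,0]],[[0,0,-0.017],[0,0,0]],[[0,0,-0.017],[0,0,0]]]}}

```text
time_s: 6.88
position: [0.5367, 0.0491, 0.1233]
tcp_rot: [[0.006, -0.0, 1.0], [-1.0, -0.0, 0.006], [0.0, -1.0, -0.0]]
force: [0.7, -0.3, -0.7]
opening: 0.26
```

Call:
{"method": "play_rows", "body": {"commands": [[[0,0,0],[0,0,0]],[[0,0,0],[0,0,0]],[[0,0,0],[0,0,0]]], "gripper": 0.04}}

```text
time_s: 7.25
position: [0.5367, 0.0491, 0.1237]
tcp_rot: [[0.006, 0.0, 1.0], [-1.0, 0.0, 0.006], [-0.0, -1.0, 0.0]]
force: [0.2, 0.7, 0.3]
opening: 0.443
```

The vial is released in the well, and the force was near zero throughout the lowering. I'll lift off, turn the tool and compute the cap pose from the last wrist image.

Call:
{"method": "play_rows", "body": {"commands": [[[0,0,0.02],[0,0,0]],[[0,0,0.05],[0,0,0]],[[0,0,0.09],[0,0,0.1]],[[-0.01,0,0.13],[0,0,0.27]],[[-0.03,0,0.15],[0,0,0.44]],[[-0.05,0,0.16],[0,0,0.61]],[[-0.065,0.01,0.16],[0,0,0.78]],[[-0.075,0.03,0.16],[0,0,0.95]],[[-0.075,0.05,0.16],[0,0,1.12]],[[-0.075,0.07,0.16],[0,0,1.29]]]}}

```text
time_s: 8.5
position: [0.4614, 0.1197, 0.2837]
tcp_rot: [[0.964, 0.0, 0.266], [-0.266, 0.0, 0.964], [0.0, -1.0, 0.0]]
force: [-0.8, 1.1, 0.7]
opening: 0.459
```

Run:
```python
from h import *
w=np.load("w2.npy",allow_pickle=True).item()
L=ray(w,[(166.1,160),(166.4,192)],.066)[:,:2];D=ray(w,[(175.5,151),(175.2,194.7)],.042)[:,:2]
for q in(L,D): d=q[0]-q[1];print(q.round(4).tolist(),q.mean(0).round(4),np.linalg.norm(d).round(4),np.degrees(np.arctan2(d[1],d[0])).round(2))
print(ray(w,[(188,145.5)],.007))
Q=cloud(w);k=(Q[...,2]>.056)&(Q[...,2]<.08);k[:130]=0;k[210:]=0;k[:,:140]=0;k[:,220:]=0
p=Q[k][:,:2].astype(np.float32);print(len(p),cv2.minAreaRect(p),p.mean(0))
k=(Q[...,2]>.034)&(Q[...,2]<.05);k[:130]=0;k[210:]=0;k[:,:140]=0;k[:,220:]=0
p=Q[k][:,:2].astype(np.float32);print(len(p),cv2.minEnclosingCircle(p),p.mean(0))
```

```text
[[0.4693, 0.2317], [0.4287, 0.2368]] [0.449  0.2342] 0.041 -7.23
[[0.4782, 0.2307], [0.4191, 0.2386]] [0.4487 0.2347] 0.0596 -7.65
[[0.48292695 0.22941292 0.007     ]]
604 ((0.4503074586391449, 0.2343352735042572), (0.01640285924077034, 0.05172562971711159), 81.13933563232422) [0.4511732  0.23267925]
1387 ((0.45029962062835693, 0.23412171006202698), 0.035280026495456696) [0.4531507  0.22678992]
```

Cap is at about (0.4498, 0.234) with the bar at about -8°; depth and rays agree. Gripper goes to yaw 82°.

Call:
{"method": "play_rows", "body": {"commands": [[[0,0.01,0],[0,0,0.18]],[[-0.0,0.03,0],[0,0,0.36]],[[-0.003,0.05,0],[0,0,0.54]],[[-0.006,0.07,0],[0,0,0.72]],[[-0.009,0.09,0],[0,0,0.9]],[[-0.0115,0.105,-0.01],[0,0,1.08]],[[-0.0115,0.114,-0.03],[0,0,1.26]],[[-0.0115,0.114,-0.06],[0,0,1.44]],[[-0.0115,0.114,-0.09],[0,0,1.62]],[[-0.0115,0.114,-0.11],[0,0,1.7]]]}}

```text
time_s: 9.75
position: [0.4495, 0.233, 0.1724]
tcp_rot: [[0.142, -0.002, -0.99], [0.99, -0.0, 0.142], [-0.001, -1.0, 0.001]]
force: [0.1, 0.4, -0.1]
opening: 0.46
```

Call:
{"method": "play_rows", "body": {"commands": [[[0,0,0],[0,0,0]],[[0,0,0],[0,0,0]],[[0,0,0],[0,0,0]]]}}

```text
time_s: 10.12
position: [0.4509, 0.2333, 0.1746]
tcp_rot: [[0.146, 0.002, -0.989], [0.989, 0.001, 0.146], [0.001, -1.0, -0.002]]
force: [0.0, 0.6, -0.2]
opening: 0.46
```

Run:
```python
from h import *
s=read_state();print(s["position"],s["joint_positions"].round(1),s["time_s"],np.degrees(np.arctan2(s["tcp_rot"][1,0],s["tcp_rot"][0,0])))
c=cap("wrist");t=cap("scene")
R=lambda x,w,h:cv2.resize(x[:,:,::-1],(w,h),interpolation=2)
np.save("w3.npy",c,allow_pickle=True)
cv2.imwrite("pics/8.png",np.hstack([R(c["frame"],520,325),R(t["frame"][155:265,170:260],260,325)]))
Q=cloud(c);k=(Q[...,2]>.056)&(Q[...,2]<.08)&(abs(Q[...,0]-.45)<.05)&(abs(Q[...,1]-.234)<.05)
p=Q[k][:,:2].astype(np.float32);print(len(p),cv2.minAreaRect(p))
```

```text
[0.45094101 0.23331572 0.17462246] [ 14.7  27.4 103.   -0.   49.4 -66.9] 10.125 81.60935627261225
892 ((0.4487037658691406, 0.23484766483306885), (0.015707362443208694, 0.051317378878593445), 83.3415298461914)
```

View pics/8.png

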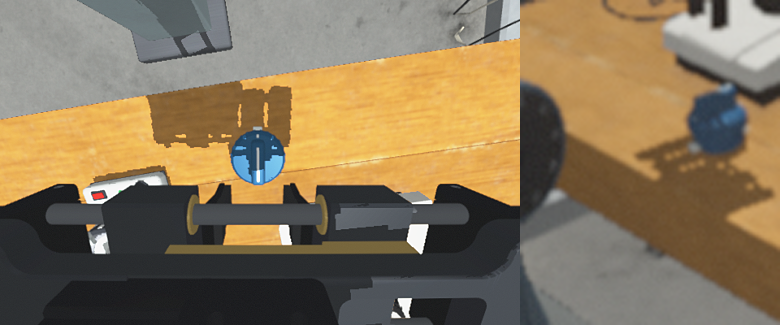

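The cap sits at (258,157) in the wrist crop, its white line vertical between the fingers; the second view gives (0.4487, 0.2348) and -6.7°, consistent. Next: descend and grip.

Call:
{"method": "play_rows", "body": {"commands": [[[-0.0015,0.001,-0.03],[0,0,0.015]],[[-0.0015,0.001,-0.06],[0,0,0.015]],[[-0.0015,0.001,-0.085],[0,0,0.015]],[[-0.0015,0.001,-0.098],[0,0,0.015]],[[-0.0015,0.001,-0.105],[0,0,0.015]],[[-0.0015,0.001,-0.105],[0,0,0.015]]]}}

```text
time_s: 10.98
position: [0.449, 0.2342, 0.0687]
tcp_rot: [[0.131, 0.0, -0.991], [0.991, 0.0, 0.131], [0.0, -1.0, -0.0]]
force: [-0.5, 0.2, -0.5]
opening: 0.461
```

Call:
{"method": "play_rows", "body": {"commands": [[[0,0,0],[0,0,0]],[[0,0,0],[0,0,0]],[[0,0,0],[0,0,0]],[[0,0,0],[0,0,0]],[[0,0,0],[0,0,0]],[[0,0,0],[0,0,0]]], "gripper": 0.0}}

```text
time_s: 11.72
position: [0.4489, 0.2342, 0.0689]
tcp_rot: [[0.13, 0.001, -0.991], [0.991, 0.0, 0.13], [0.0, -1.0, -0.001]]
force: [-0.6, 1.2, 6.2]
opening: 0.184
```

Gripped (opening 16 mm, which is the bar width). I'll lift, carry the cap to the mill and align yaw.

Call:
{"method": "play_rows", "body": {"commands": [[[0,0,0.02],[0,0,0]],[[0,0,0.06],[0,0,0]],[[0,0,0.1],[0,0,0]],[[0,-0.01,0.14],[0,0,0.03]],[[0.01,-0.04,0.165],[0,0,0.06]],[[0.03,-0.07,0.17],[0,0,0.09]],[[0.045,-0.1,0.17],[0,0,0.12]],[[0.06,-0.13,0.17],[0,0,0.15]],[[0.075,-0.16,0.17],[0,0,0.152]],[[0.085,-0.18,0.17],[0,0,0.152]]]}}

```text
time_s: 12.98
position: [0.5339, 0.0528, 0.2379]
tcp_rot: [[-0.02, -0.001, -1.0], [1.0, 0.0, -0.02], [0.0, -1.0, 0.001]]
force: [0.3, -0.4, -1.2]
opening: 0.181
```

Call:
{"method": "play_rows", "body": {"commands": [[[0.003,-0.0055,0],[0,0,0]],[[0.003,-0.0055,0],[0,0,0]],[[0.003,-0.0055,-0.01],[0,0,0]],[[0.003,-0.0055,-0.01],[0,0,0]]]}}

```text
time_s: 13.48
position: [0.5354, 0.0496, 0.2274]
tcp_rot: [[-0.022, -0.003, -1.0], [1.0, 0.001, -0.022], [0.001, -1.0, 0.003]]
force: [-0.0, 0.4, -0.6]
opening: 0.179
```

Run:
```python
from h import *
s=read_state();print(s["position"],s["joint_positions"].round(1),s["time_s"],np.degrees(np.arctan2(s["tcp_rot"][1,0],s["tcp_rot"][0,0])),s["opening"],s["force"])
c=cap("wrist");t=cap("scene");b=cap("top")
R=lambda x,w,h:cv2.resize(x[:,:,::-1],(w,h),interpolation=2)
np.save("w4.npy",c,allow_pickle=True)
cv2.imwrite("pics/9.png",np.vstack([R(c["frame"][:260],800,325),np.hstack([R(t["frame"][130:240,240:370],325,275),R(b["frame"][165:235,220:340],475,275)])]))
```

```text
[0.53538712 0.04960219 0.22743703] [ -6.6  25.1  95.8   0.   59.3 -97.9] 13.475 91.28266520808437 0.1791884874983447 [-0.04858039  0.37965526 -0.63837252]
```

View pics/9.png

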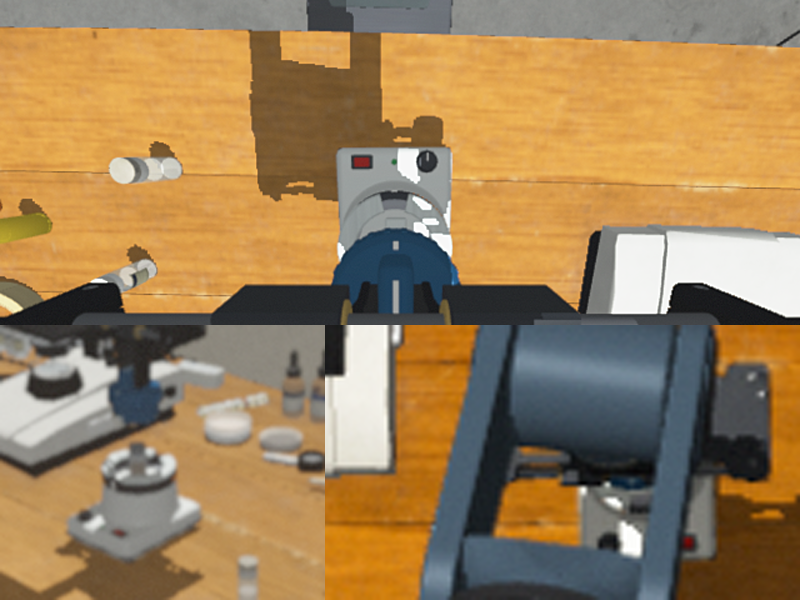

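The vial stands in the well (scene crop (140,455)), the cap is held above it, and its white line and the near slot are collinear at column 395. Lowering.

Call:
{"method": "play_rows", "body": {"commands": [[[0.0013,-0.0005,-0.01],[0,0,0]],[[0.0013,-0.0005,-0.025],[0,0,0]],[[0.0013,-0.0005,-0.04],[0,0,0]],[[0.0013,-0.0005,-0.05],[0,0,0]],[[0.0013,-0.0005,-0.057],[0,0,0]],[[0.0013,-0.0005,-0.057],[0,0,0]],[[0.0013,-0.0005,-0.057],[0,0,0]]]}}

```text
time_s: 14.5
position: [0.5384, 0.0481, 0.1719]
tcp_rot: [[-0.021, 0.001, -1.0], [1.0, -0.0, -0.021], [-0.0, -1.0, -0.001]]
force: [0.7, -0.3, -0.9]
opening: 0.182
```

Call:
{"method": "play_rows", "body": {"commands": [[[0,0,-0.003],[0,0,0]],[[0,0,-0.006],[0,0,0]],[[0,0,-0.009],[0,0,0]],[[0,0,-0.011],[0,0,0]],[[0,0,-0.011],[0,0,0]]]}}

```text
time_s: 15.12
position: [0.5379, 0.0481, 0.1603]
tcp_rot: [[-0.021, -0.0, -1.0], [1.0, 0.0, -0.021], [0.0, -1.0, 0.0]]
force: [0.4, 0.8, -1.1]
opening: 0.18
```

Call:
{"method": "play_rows", "body": {"commands": [[[-0.0005,0.0005,-0.002],[0,0,0]],[[-0.001,0.0005,-0.004],[0,0,0]],[[-0.001,0.0005,-0.006],[0,0,0]],[[-0.001,0.0005,-0.006],[0,0,0]]]}}

```text
time_s: 15.62
position: [0.5369, 0.0486, 0.1543]
tcp_rot: [[-0.021, -0.0, -1.0], [1.0, 0.0, -0.021], [0.0, -1.0, 0.0]]
force: [0.4, -0.8, -0.6]
opening: 0.184
```

Call:
{"method": "play_rows", "body": {"commands": [[[0,0,-0.002],[0,0,0]],[[0,0,-0.004],[0,0,0]],[[0,0,-0.006],[0,0,0]],[[0,0,-0.008],[0,0,0]],[[0,0,-0.008],[0,0,0]]]}}

```text
time_s: 16.25
position: [0.5373, 0.0486, 0.1468]
tcp_rot: [[-0.021, 0.001, -1.0], [1.0, -0.0, -0.021], [-0.0, -1.0, -0.001]]
force: [-0.5, -0.2, 6.1]
opening: 0.184
```

The force of 6.1 N at underside 78 mm matches the seat spring alone, so the lugs are through the slots. Pressing a bit more and turning clockwise.

Call:
{"method": "play_rows", "body": {"commands": [[[0,0,-0.0015],[0,0,0]],[[0,0,-0.002],[0,0,0]],[[0,0,-0.002],[0,0,-0.08]],[[0,0,-0.002],[0,0,-0.16]],[[0,0,-0.002],[0,0,-0.24]],[[0,0,-0.002],[0,0,-0.32]],[[0,0,-0.002],[0,0,-0.4]],[[0,0,-0.002],[0,0,-0.4]]]}}

```text
time_s: 17.25
position: [0.5375, 0.0486, 0.145]
tcp_rot: [[0.369, 0.001, -0.929], [0.929, -0.0, 0.369], [0.0, -1.0, -0.001]]
force: [-0.9, 0.4, 5.7]
opening: 0.179
```

Run:
```python
from h import *
s=read_state();print(s["position"],s["time_s"],np.degrees(np.arctan2(s["tcp_rot"][1,0],s["tcp_rot"][0,0])),s["opening"],s["force"],s["moment"],s["joint_positions"].round(1))
```

```text
[0.53750824 0.04855134 0.14504473] 17.25 68.31647986079345 0.17905012700042136 [-0.9022271   0.38840923  5.74821104] [ 0.13007977 -0.01623078  0.13601274] [ -6.7  32.1  99.8  -0.   48.  -75. ]
```

Turned 23° with a reaction moment of 0.14 N m, as the ring spring predicts. I'll continue to the stop.

Call:
{"method": "play_rows", "body": {"commands": [[[0,0,0],[0,0,-0.1]],[[0,0,0],[0,0,-0.2]],[[0,0,0],[0,0,-0.3]],[[0,0,0],[0,0,-0.4]],[[0,0,0],[0,0,-0.5]],[[0,0,0],[0,0,-0.6]],[[0,0,0],[0,0,-0.7]],[[0,0,0],[0,0,-0.8]],[[0,0,0],[0,0,-0.85]],[[0,0,0],[0,0,-0.85]]]}}

```text
time_s: 18.5
position: [0.5372, 0.0483, 0.145]
tcp_rot: [[0.942, 0.0, -0.337], [0.337, -0.001, 0.942], [0.0, -1.0, -0.001]]
force: [-2.0, -0.7, 6.0]
opening: 0.181
```

Call:
{"method": "play_rows", "body": {"commands": [[[0,0,0],[0,0,-0.05]],[[0,0,0],[0,0,-0.1]],[[0,0,0],[0,0,-0.12]],[[0,0,0],[0,0,-0.14]],[[0,0,0],[0,0,-0.14]]]}}

```text
time_s: 19.12
position: [0.5371, 0.0483, 0.145]
tcp_rot: [[0.979, 0.0, -0.202], [0.202, -0.001, 0.979], [-0.0, -1.0, -0.001]]
force: [-1.0, -0.8, 6.6]
opening: 0.179
```

Run:
```python
from h import *
s=read_state();print(s["position"],s["time_s"],np.degrees(np.arctan2(s["tcp_rot"][1,0],s["tcp_rot"][0,0])),s["opening"],s["force"],s["moment"],s["joint_positions"].round(1))
```

```text
[0.5370956  0.04825279 0.14502423] 19.125 11.679994760837953 0.17912114156055545 [-0.99321134 -0.76458548  6.63628639] [-0.17662945  0.20173548  0.31638359] [ -6.7  32.1  99.8  -0.1  48.  -18.3]
```

Call:
{"method": "play_rows", "body": {"commands": [[[0,0,0],[0,0,-0.02]],[[0,0,0],[0,0,-0.04]],[[0,0,0],[0,0,-0.04]],[[0,0,0],[0,0,-0.04]]]}}

```text
time_s: 19.62
position: [0.5371, 0.0482, 0.145]
tcp_rot: [[0.986, 0.0, -0.165], [0.165, -0.002, 0.986], [0.0, -1.0, -0.002]]
force: [-2.0, -0.5, 5.5]
opening: 0.181
```

```bash
cat > s.py <<'E'
from h import *
s=read_state();print(s["position"],s["time_s"],np.degrees(np.arctan2(s["tcp_rot"][1,0],s["tcp_rot"][0,0])),s["opening"],s["force"],s["moment"],s["joint_positions"].round(2))
E
python3 s.py
```

```text
[0.53710528 0.04823688 0.14504607] 19.625 9.5113174031744 0.18079866591410407 [-1.97747025 -0.51216877  5.51257904] [-0.08999497  0.14244225  0.75023005] [ -6.7   32.12  99.83  -0.13  48.02 -16.12]
```

The moment jumped to 0.75 N m after 1.43 rad, so the stop is reached. I'll check that it holds steady and look.

Call:
{"method": "play_rows", "body": {"commands": [[[0,0,0],[0,0,0]],[[0,0,0],[0,0,0]],[[0,0,0],[0,0,0]],[[0,0,0],[0,0,0]],[[0,0,0],[0,0,0]],[[0,0,0],[0,0,0]]]}}

```text
time_s: 20.38
position: [0.5371, 0.0482, 0.145]
tcp_rot: [[0.986, 0.0, -0.165], [0.165, -0.002, 0.986], [0.0, -1.0, -0.002]]
force: [-0.7, -0.6, 6.6]
opening: 0.184
```

```bash
python3 s.py
python3 - <<'E'
from h import *
c=cap("wrist");t=cap("scene")
R=lambda x,w,h:cv2.resize(x[:,:,::-1],(w,h),interpolation=2)
cv2.imwrite("pics/10.png",np.vstack([R(c["frame"][60:300,200:440],600,600)[:330],np.hstack([R(t["frame"][150:240,240:330],270,270),R(t["frame"][190:290,320:430],330,270)])]))
E
```

```text
[0.53711655 0.04822973 0.14504655] 20.375 9.50840597609452 0.1841606265011545 [-0.66065693 -0.583008    6.58362465] [-0.10160812  0.16497601  0.66121684] [ -6.7   32.12  99.83  -0.13  48.02 -16.12]
```

View pics/10.png

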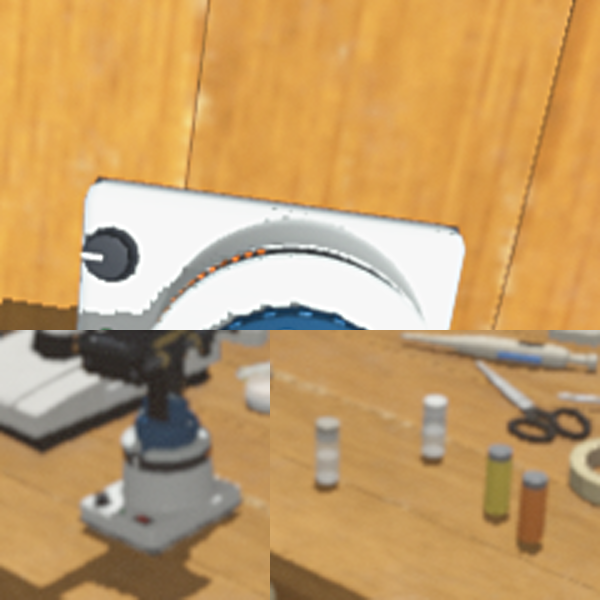

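The picture shows the cap fully seated in the collar at (165,425) in the scene crop and still gripped. An orange glow ring shows at the collar (about (215,270)), and the clear and label vials stand where they were at (327,450) and (433,430). Handing in.

```bash
python3 -c "
from rig import *
print(hand_in())"
```

```text
the job is handed in; nothing more can be done
None
```

The job is handed in at about 20.5 s of the 69 s allowed. The soil vial stands in the mill's well, and the blue cap is over it, pressed down, turned to the stop and still gripped.

- **Vial choice:** I took the grey-brown vial with the dark grey cap. The two similar ones were clearly yellow and orange.
- **Cap and lugs:** the cap went down with no side force until the seat spring pushed back with 6.1 N at underside 78 mm. I then pressed it about 2 mm further, to underside 76 mm.
- **Turn:** it turned 1.43 rad clockwise in all. The resisting moment was about 0.3 N m near the end, then jumped to 0.66–0.75 N m against the stop.
- **Last checks:** the pose, the push (6.6 N) and the grip opening (16 mm, the bar's width) held steady for 0.75 s. An orange ring showed at the collar, and the clear and label vials still stand where they were.

No check failed. The separate position measurements of the mill and cap agreed to within about 2 mm and 2°. I did not look at the lugs under the rim directly; that they are seated rests on the height, force and moment readings.

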